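# Restock the sprung-lid bread keeper

### The job

Lift the bread keeper's sprung lid right back until it rests open on its stop, move yesterday's pastry twist from the keeper to the empty metal tray on the left, and lay every small loaf that is out on the counter in the keeper. Then bring the lid down by hand all the way, slowly, taking at least three seconds and never letting its spring snap it shut, and finally stand the loaves' price card upright on the closed lid. Do not knock over or shift the milk jug and the espresso cup.

Things in the scene. Friction and masses are not known exactly. Their poses are not given: they have to be found in the camera images.
- keeper: bread keeper: open wooden box fixed to the counter, outside 160 (x) x 312 (y) x 60 mm high, walls and floor 6 mm thick, inside 148 x 300 mm; origin: centre of its underside, -x side to the robot. Its lid is a 164 x 316 x 10 mm wooden board over the whole box, hinged along the far (+x) rim; the top of the closed lid is 71 mm above the counter.
- lid (a joint): lid angle in rad: 0 = closed (start), 1.85 = laid back on its stop, just past upright. A tension spring on the side works over centre: below about 1.35 rad spring and weight pull the lid shut (about 0.6 N m, some 3 N at the bar) and it would snap if let go; beyond about 1.45 rad they pull it back onto its stop, where it stays by itself.
- lid_bar (a point): centre of the lid's round pull bar, 12 mm thick, 100 mm long, parallel to the keeper's y, in the plane of the lid 45 mm beyond its free edge (205 mm from the hinge axis); a 10 mm arm joins each end to the lid. Closed, it lies 66 mm above the counter; pinch it from above, fingers closing along the keeper's x; it turns freely in the grip as the lid swings, so the tool may stay vertical.
- lid_hinge (a point): middle of the lid's hinge axis: 80 mm from the keeper's centre toward its +x and 66 mm above the counter. The hinge axis is parallel to the keeper's y.
- loaf_0: small scored bread loaf, 55 mm wide (its x), 115 mm long (its y), 32 mm high (z up), about 80 g; origin: centre of its underside. Starts on the counter right of the bread keeper, lying roughly along the room's x. It may be absent (then its state is None).
- loaf_1: small scored bread loaf, 55 mm wide (its x), 125 mm long (its y), 32 mm high (z up), about 80 g; origin: centre of its underside. Starts on the counter right of the bread keeper, lying roughly along the room's x. It may be absent (then its state is None).
- loaf_2: small scored bread loaf, 55 mm wide (its x), 115 mm long (its y), 32 mm high (z up), about 80 g; origin: centre of its underside. Starts on the counter right of the bread keeper, lying roughly along the room's x. It may be absent (then its state is None).
- loaf_3: small scored bread loaf, 55 mm wide (its x), 125 mm long (its y), 32 mm high (z up), about 80 g; origin: centre of its underside. Starts on the counter right of the bread keeper, lying roughly along the room's x. It may be absent (then its state is None).
- twist: yesterday's twisted pastry stick, 58 mm wide (its x), 150 mm long (its y), 48 mm high, about 50 g; origin: centre of its underside. Starts alone in the keeper on its floor, lying roughly along the keeper's y; the floor leaves room for fingers on both long sides.
- tray: flat metal tray with a low rim, 112 mm (its x) x 352 mm (its y) x 12 mm high, fixed, on the counter left of the keeper with its long side roughly along the room's x; origin: centre of its underside. It stands on 12 mm feet (that lie below its origin): its floor is 14 mm above the counter.
- card: kraft price card upright in a half-disc foot; card 2 mm thick (its x), 50 mm wide (y), its top 74 mm above the origin; foot 18 mm thick (x), 34 mm wide (y), 17 mm high: pinch it across the 18 mm from above with the fingertips, the card between the fingers. Origin: centre of the underside of the foot. Starts on the counter left in front of the keeper.
- milk_jug: white milk jug, 67 x 103 x 85 mm, on the counter at the back right; origin: centre of its underside. Leave alone.
- espresso_cup: white espresso cup, 60 x 85 x 56 mm, on the counter at the back right; origin: centre of its underside. Leave alone.

How it is judged:
By the outcome, as a careful person would: the job done as asked, in the order asked, and still so for the second after the job is handed in, with the robot touching nothing.
Of loaf_0, loaf_1, loaf_2, loaf_3 only 2 to 3 are there at a start; the rules pass over those that are not, and their reading is None.
At some moment in a run one of loaf_0, loaf_1, loaf_2, loaf_3 may be knocked a few centimetres aside while the robot is not near it.
It also fails if it takes over 210 s, if anything falls off the work surface, if the arm or the gripper's body presses on something with over 40 N, if the wrist force passes 120 N, or if a joint passes its speed limit or range.

### The arm

A 7-joint arm with a two-finger parallel gripper is mounted at the origin on a cart in front of the work surface, level with it; the furniture and walls round the work are solid. World frame = base frame: x ahead of the robot, y to its left, z up, the work surface at z = 0. Lengths are in mm, angles in rad, forces in N, time in s.
With the tool pointing down it reaches from about 400 to 850 mm from the base axis. Payload 10.4 kg.
Tool frame: the origin (TCP) lies on the front face of the gripper's body, between the roots of the fingers; the fingertips stand 73 mm ahead of it and the grasp point (between the pads) lies 54 mm ahead of it; z points along the fingers, y is the direction in which the jaws open and shut (so a half turn about z gives the same grasp; the last joint's range is limited). The gripper opens to 85 mm and grips with 20 to 120 N. Pads are 22 mm wide; open, the fingers measure 114 mm over their backs; the gripper's body (76 mm by 85 mm) begins 54 mm behind the grasp point. The pads swing forward as they close: fully open they stand 13 mm farther back than shut.
Start: joints at [-1.357, 0.332, -0.065, 1.46, 0.022, 1.35, -0.088], TCP at [146.606, 607.577, 303.938] pointing down, gripper open.
Joint ranges: [-2.6, 2.6], [-0.5, 2.12], [-1.47, 1.34], [0.16, 2.42], [-1.27, 4.41], [0.06, 2.06], [-2.6, 2.6]. Speed limits (rad/s): [2.22, 2.22, 2.79, 2.79, 3.14, 3.14, 3.14].

### API

Orientations are given as a rotation vector (axis times angle).
In Python, from rig import * gives the robot as it stands.
- The arm moves only by the shell command python3 -m crank 'ROWS' [OPENING]. ROWS is JSON, a list of rows, each a list of 6 numbers: the shift along the tool's x, y, z in cm, then the turn, a rotation vector about the tool's x, y, z in degrees. A call has 1 to 20 rows; each row is the pose to reach, as a shift and turn from the pose measured when the call began, along the tool's axes at that moment; what a row does not reach only later rows make up. A row lasts 1/12 s, in which the tool goes at most 41.7 mm and 7.16 degrees, less where a joint would pass 70% of its speed; a pose out of reach is approached as far as the arm can. A call with a gripper value outside its range is refused whole. OPENING is the closure, from -1 (fully open) to 1 (shut), set as the call begins (- or left out, the last holds). The fingers move at their own pace and stop on an object; the grip force is fixed at half the most. Time passes only in rows, so rows that repeat a pose let the fingers close. It gives the time, the measured TCP pose, the force and the opening at its end, in the units of the state.
- read_state(): the state, without advancing time (a new reading comes with each control period).
- capture(name): name is "scene" or "top" or "wrist"; returns the picture (420x560x3 uint8, red, green, blue); there is no depth.
- camera_model(name): a dict with "camera_matrix" (3x3 intrinsics, pixels), "R" (3x3) and "t" (3): a world point X has camera coordinates R X + t. Camera axes: x right, y down, z forward; pixel columns grow to the right and rows downward; lengths in mm; the calibration is good to about 2 mm. A picture is of the moment at which its call begins: read the wrist's pose just before it. camera_model takes no time and is no camera call; for the wrist camera it gives the pose at the moment of the call.
- sign_off(): hands the job in, once; it reports no verdict.
The state is a dict: "time_s": time; "joint_positions": joint angles; "qvel": joint speeds; "tau": joint torques, N m; "ee_pos": TCP position; "tcp_rot": TCP orientation; "force": force on the tool from outside, world axes, zero at the start; "moment": the same for the moment, N m; "width": finger opening in mm.
Only numpy, scipy, OpenCV 4.12 (cv2) and the standard library are available. Lean on these libraries where they do the work, as an engineer would, in place of code of your own. Each camera call takes 0.05 s, during which the arm holds its last target. There are 200 camera calls.

## Working session

There is one attempt and no reset: what is moved stays moved. The work goes in short steps, Python scripts to look and compute and a shell command to move; the robot and the scene stay as the last step left them, time stands still between calls to the robot, and variables do not carry over. Pictures are saved under pics/ and viewed, about 12 in all and at most 16, crops included, and the job is handed in when it is done.

```bash
ls; mkdir -p pics
python3 - <<'E'
from rig import *
import cv2,numpy as np
s=read_state();print(s)
a=capture("scene");b=capture("top")
cv2.imwrite("pics/scene.png",a[:,:,::-1]);cv2.imwrite("pics/top.png",b[:,:,::-1])
for n in("scene","top","wrist"):
    m=camera_model(n);print(n,{k:np.round(v,4).tolist() for k,v in m.items() if k in("camera_matrix","R","t")})
E
```

```text
pics
{'time_s': 0.0, 'joint_positions': array([-1.35661129,  0.33285014, -0.0647273 ,  1.46093429,  0.02159987,
        1.34990382, -0.08848706]), 'qvel': array([-0.0004034 ,  0.00034955, -0.00065444,  0.00080226,  0.0010717 ,
        0.00115872,  0.00061346]), 'tau': array([-1.21642021e-03, -6.25452089e+01,  4.81491478e-02, -3.91605091e+01,
        1.61021564e-02,  1.00887939e-02,  1.98259005e-05]), 'ee_pos': array([146.53300668, 607.29932621, 303.13285747]), 'tcp_rot': array([-3.70966894e-01, -3.11950280e+00,  2.19222319e-03]), 'force': array([ 0.05313181, -0.32552385,  0.53889255]), 'moment': array([-0.0341728 ,  0.03144616,  0.0328704 ]), 'width': 85.25624640577955}
scene {'camera_matrix': [[538.2025, 0.0, 274.9869], [0.0, 538.2025, 207.6559], [0.0, 0.0, 1.0]], 'R': [[-0.505, -0.8628, -0.0235], [-0.3734, 0.243, -0.8953], [0.7782, -0.4433, -0.4449]], 't': [300.5641, 292.699, 1476.7941]}
top {'camera_matrix': [[398.7043, 0.0, 286.8016], [0.0, 398.7043, 207.4662], [0.0, 0.0, 1.0]], 'R': [[-0.0209, -0.9998, 0.0001], [-0.9901, 0.0207, -0.1391], [0.1391, -0.003, -0.9903]], 't': [17.4811, 567.9073, 1296.8966]}
wrist {'camera_matrix': [[362.907, 0.0, 279.886], [0.0, 362.907, 207.9131], [0.0, 0.0, 1.0]], 'R': [[0.2352, 0.9719, -0.0009], [0.9206, -0.2225, 0.3208], [0.3117, -0.0763, -0.9471]], 't': [-624.5091, -40.4583, 381.1075]}
```

View pics/top.png

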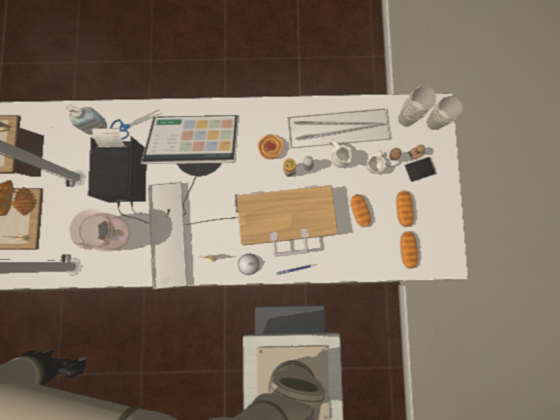

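View pics/scene.png

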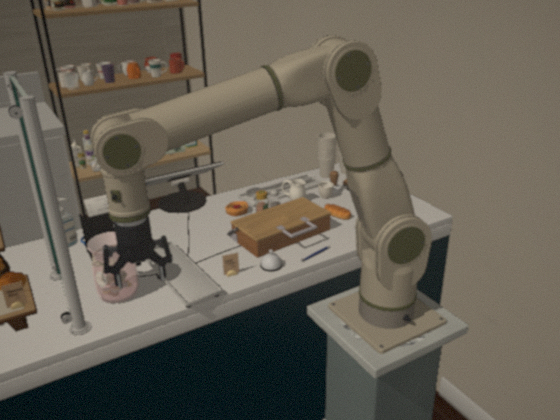

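Top view: keeper lid about (237–338, 186–245) with its bar at about (298, 247). The loaves are at (361,210), (405,208) and (410,250), the tray at (170,235), the card near (215,258), and the jug and cup at (341,153) and (376,163). The scene view shows the arm clear of the counter, and the card at (231,263).

```bash
cat > h.py <<'E'
from rig import *
import cv2,numpy as np
from scipy.spatial.transform import Rotation as Ro
def ray(m,px):
    K,R,t=[np.array(m[k],float) for k in("camera_matrix","R","t")]
    d=R.T@np.linalg.solve(K,np.array([px[0],px[1],1.])); return -R.T@t,d
def onz(m,px,z):
    c,d=ray(m,px); return c+d*(z-c[2])/d[2]
def proj(m,X):
    K,R,t=[np.array(m[k],float) for k in("camera_matrix","R","t")]
    p=K@(R@np.array(X,float)+t); return p[:2]/p[2]
def tri(obs):
    A=np.zeros((3,3));b=np.zeros(3)
    for m,px in obs:
        c,d=ray(m,px);d=d/np.linalg.norm(d);P=np.eye(3)-np.outer(d,d);A+=P;b+=P@c
    return np.linalg.solve(A,b)
def blobs(img,lo,hi,amin=60):
    M=cv2.inRange(cv2.cvtColor(img,cv2.COLOR_RGB2HSV),np.array(lo),np.array(hi))
    M=cv2.morphologyEx(M,cv2.MORPH_CLOSE,np.ones((5,5)))
    cs,_=cv2.findContours(M,cv2.RETR_EXTERNAL,cv2.CHAIN_APPROX_NONE)
    return [c for c in cs if cv2.contourArea(c)>amin]
def go(x,y,z,jaw,s=None):
    """shift row to put the grasp point (54 ahead of TCP) at x,y,z, tool down, jaw axis at angle jaw deg from world x"""
    s=s or read_state()
    R=Ro.from_rotvec(s["tcp_rot"]); best=None
    for j in(jaw,jaw+180):
        a=np.radians(j); Y=np.array([np.cos(a),np.sin(a),0]);Z=np.array([0,0,-1.]);X=np.cross(Y,Z)
        r=np.degrees((R.inv()*Ro.from_matrix(np.c_[X,Y,Z])).as_rotvec())
        d=R.inv().apply(np.array([x,y,z+54])-s["ee_pos"])/10
        row=np.round(np.r_[d,r],2).tolist(); print("go",j,row,"q7 now %.2f"%s["joint_positions"][6])
E
python3 - <<'E'
from h import *
mt,ms=camera_model("top"),camera_model("scene")
b=cv2.imread("pics/top.png")[:,:,::-1].copy();a=cv2.imread("pics/scene.png")[:,:,::-1].copy()
print("z=0 at centre",onz(mt,(287,207),0).round(),"base px",proj(mt,(0,0,0)))
hsv=cv2.cvtColor(b,cv2.COLOR_RGB2HSV)
for p in[(361,210),(405,208),(290,215),(170,235),(318,243),(214,258)]:print(p,hsv[p[1],p[0]])
for c in blobs(b,(4,140,90),(16,255,255)):
    r=cv2.minAreaRect(c);P=np.array([onz(mt,p,14)[:2] for p in cv2.boxPoints(r)])
    if 340<r[0][0]<440: print("loaf",np.round(r[0]),P.mean(0).round(),np.linalg.norm(P-np.roll(P,1,0),axis=1).round(),(P[0]-P[1]).round(),(P[1]-P[2]).round())
for c in blobs(b,(10,60,100),(25,190,255),800):
    r=cv2.minAreaRect(c);P=np.array([onz(mt,p,71)[:2] for p in cv2.boxPoints(r)])
    print("lid",np.round(r[0]),P.round().tolist(),np.linalg.norm(P-np.roll(P,1,0),axis=1).round(),P.mean(0).round())
cv2.imwrite("pics/c1.png",cv2.resize(b[170:300,130:350][:,:,::-1],None,fx=3.6,fy=3.6,interpolation=cv2.INTER_CUBIC))
cv2.imwrite("pics/c2.png",cv2.resize(a[180:320,80:370][:,:,::-1],None,fx=2.75,fy=2.75,interpolation=cv2.INTER_CUBIC))
E
```

```text
z=0 at centre [575.   5.   0.] base px [292.17581478 382.05767346]
(361, 210) [ 14 172 193]
(405, 208) [ 14 179 201]
(290, 215) [ 17 119 193]
(170, 235) [ 18  32 183]
(318, 243) [ 18  30 219]
(214, 258) [ 18  85 129]
loaf [408. 250.] [ 421. -401.] [117.  51. 117.  50.] [ 1. 51.] [117.  -8.]
loaf [360. 210.] [ 557. -245.] [109.  49. 109.  49.] [-15.  47.] [105.  29.]
loaf [405. 208.] [ 561. -397.] [118.  51. 118.  50.] [-5. 51.] [118.   7.]
lid [ 59. 403.] [[-68.0, 893.0], [24.0, 900.0], [17.0, 537.0], [-76.0, 533.0]] [359.  93. 363.  93.] [-26. 716.]
lid [407. 229.] [[612.0, -349.0], [616.0, -406.0], [361.0, -414.0], [357.0, -359.0]] [255.  57. 255.  55.] [ 487. -382.]
lid [286. 215.] [[608.0, 174.0], [638.0, -145.0], [473.0, -157.0], [444.0, 157.0]] [165. 321. 166. 315.] [541.   7.]
lid [ 20. 214.] [[675.0, 951.0], [672.0, 819.0], [445.0, 804.0], [448.0, 933.0]] [228. 132. 228. 129.] [560. 877.]
```

View pics/c1.png

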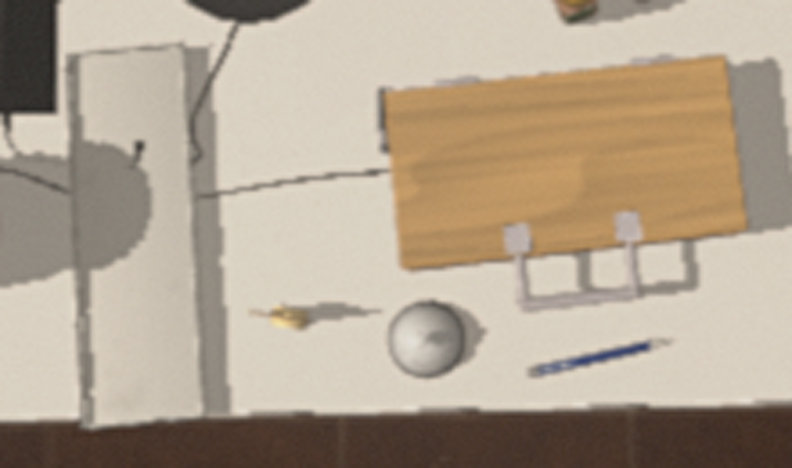

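View pics/c2.png

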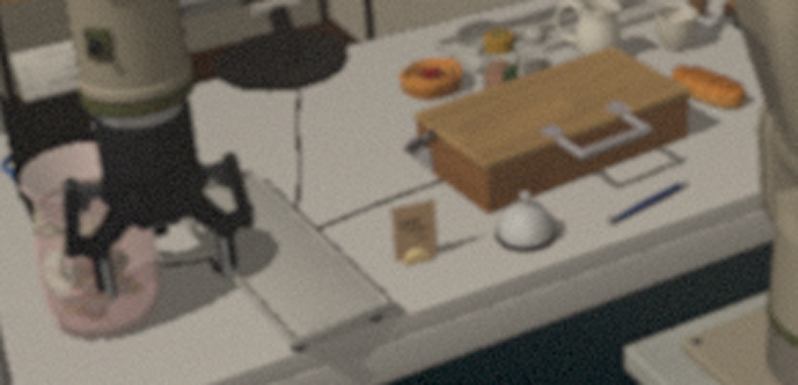

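The crops show the bar ends at top px (275,254) and (306.7,251.4), and the card foot at (209,258). The bell beside the card is at (249,264), 50-odd mm tall. I'll triangulate the bar, lid, tray and card.

Run:
```python
from h import *
mt,ms=camera_model("top"),camera_model("scene")
T=lambda x,y:(130+x/3.6,170+y/3.6); S=lambda x,y:(80+x/2.75,180+y/2.75)
for n,t,s in[("barL",(522,302),(580,155)),("barR",(636,293),(648,128)),("lid near-left",(405,268),(490,168)),("lid far-left",(390,90),(418,118)),("lid near-right",(745,230),(690,95)),("cardfoot",(288,318),(417,256)),("tray nearR",(203,415),(392,306)),("tray nearL",(87,425),(296,345)),("bell",(428,338),(526,200))]:
    print(n,tri([(mt,T(*t)),(ms,S(*s))]).round(),onz(mt,T(*t),66).round()[:2])
for p in[(75,55),(183,45),(203,415),(87,425)]: print("tray z24",onz(mt,T(*p),24).round()[:2])
k=np.array([539,7]);X=np.array([np.cos(np.radians(5.4)),np.sin(np.radians(5.4))])
print("bar pred",k-125*X,"hinge",k+80*X)
go(480,300,230,5.4);go(414,-5,170,5.4)
```

```text
barL [413.  46.  63.] [414.  47.]
barR [419. -56.  66.] [420. -56.]
lid near-left [446. 151.  62.] [446. 152.]
lid far-left [610. 164.  59.] [609. 165.]
lid near-right [ 474. -157.   59.] [ 474. -156.]
cardfoot [405. 268.   4.] [404. 257.]
tray nearR [316. 342.  17.] [320. 332.]
tray nearL [310. 452.  13.] [313. 435.]
bell [384. 135.  45.] [383. 132.]
tray z24 [657. 469.]
tray z24 [664. 366.]
tray z24 [318. 342.]
tray z24 [311. 449.]
bar pred [414.55475442  -4.76353916] hinge [618.64495717  14.52866507]
go 5.4 [-39.62, -22.05, 1.95, -0.06, 0.05, 71.03] q7 now -0.09
go 185.4 [-39.62, -22.05, 1.95, -0.05, -0.07, -108.97] q7 now -0.09
go 5.4 [-40.36, -53.24, 7.99, -0.06, 0.05, 71.03] q7 now -0.09
go 185.4 [-40.36, -53.24, 7.99, -0.05, -0.07, -108.97] q7 now -0.09
```

```bash
python3 -m crank '[[-20,-11,2,0,0,30],[-20,-11,2,0,0,30],[-39.6,-22,2,0,0,71],[-39.6,-22,2,0,0,71],[-39.6,-22,2,0,0,71],[-39.6,-22,2,0,0,71],[-39.6,-22,2,0,0,71],[-39.6,-22,2,0,0,71],[-39.6,-22,2,0,0,71],[-39.6,-22,2,0,0,71],[-39.6,-22,2,0,0,71],[-39.6,-22,2,0,0,71],[-40.4,-53.2,8,0,0,71],[-40.4,-53.2,8,0,0,71],[-40.4,-53.2,8,0,0,71],[-40.4,-53.2,8,0,0,71],[-40.4,-53.2,8,0,0,71],[-40.4,-53.2,8,0,0,71],[-40.4,-53.2,8,0,0,71],[-40.4,-53.2,8,0,0,71]]' -1
python3 - <<'E'
from h import *
s=read_state();print(s["ee_pos"],s["joint_positions"].round(2));go(416,-5,66,5.4);go(416,-5,140,5.4)
E
```

```text
time_s: 1.77
ee_pos: [412.9, -8.2, 223.0]
tcp_rot: [-2.116, -2.321, 0.003]
force: [0.8, -0.1, 0.2]
width: 85.1
[412.85508361  -8.21899987 222.99119787] [-0.67 -0.12  0.56  2.11  0.07  1.13 -0.06]
go 5.4 [0.3, 0.36, 10.3, -0.09, 0.05, -0.11] q7 now -0.06
go 185.4 [0.3, 0.36, 10.3, 0.08, 0.14, 179.89] q7 now -0.06
go 5.4 [0.29, 0.35, 2.9, -0.09, 0.05, -0.11] q7 now -0.06
go 185.4 [0.29, 0.35, 2.9, 0.08, 0.14, 179.89] q7 now -0.06
```

```bash
python3 -m crank '[[0.3,0.3,2.9,0,0,0],[0.3,0.3,2.9,0,0,0],[0.3,0.3,2.9,0,0,0],[0.3,0.3,2.9,0,0,0],[0.3,0.3,2.9,0,0,0],[0.3,0.3,2.9,0,0,0]]' 0.1
python3 - <<'E'
from h import *
s=read_state();m=camera_model("wrist");a=capture("wrist");cv2.imwrite("pics/w1.png",a[:,:,::-1])
print(s["ee_pos"],s["width"]);print(proj(m,(413,46,66)),proj(m,(419,-56,66)))
g=s["ee_pos"]-[0,0,54];print(proj(m,g))
E
```

```text
time_s: 2.27
ee_pos: [416.1, -4.2, 194.9]
tcp_rot: [2.115, 2.323, -0.001]
force: [0.9, -0.2, 0.2]
width: 38.5
[416.08631797  -4.21586407 194.85439989] 38.47283014705425
[284.51041765 147.81695372] [278.35252293 307.73820895]
[282.18736144 305.33809486]
```

View pics/w1.png

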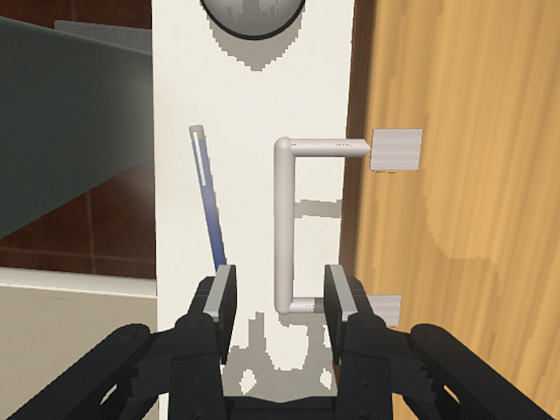

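The wrist view shows the bar at px x≈284 from row 147 to 306. That matches the predicted ends, and it sits between the fingers. I'll descend and grip.

```bash
python3 -m crank '[[0,0.1,4,0,0,0],[0,0.1,7.3,0,0,0],[0,0.1,7.3,0,0,0],[0,0.1,7.3,0,0,0],[0,0.1,7.3,0,0,0]]' 
python3 -m crank '[[0,0,0,0,0,0],[0,0,0,0,0,0],[0,0,0,0,0,0],[0,0,0,0,0,0],[0,0,0,0,0,0],[0,0,0,0,0,0],[0,0,0,0,0,0]]' 1
python3 - <<'E'
from h import *
s=read_state();R=Ro.from_rotvec(s["tcp_rot"]);p=s["ee_pos"]
hx=np.array([np.cos(np.radians(5.4)),np.sin(np.radians(5.4)),0])
h=np.array([619,14.5,66]); print(p,s["width"],"r",(h-p)@hx)
for a in np.arange(0.1,1.91,0.1):
    d=205*((1-np.cos(a))*hx+np.array([0,0,np.sin(a)])); print("%.1f"%a,(R.inv().apply(d)/10).round(2).tolist())
E
```

```text
time_s: 2.73
ee_pos: [417.8, -4.2, 123.3]
tcp_rot: [2.114, 2.322, -0.0]
force: [-0.0, -0.8, 0.5]
width: 38.5
time_s: 3.32
ee_pos: [418.3, -4.0, 125.0]
tcp_rot: [2.115, 2.322, 0.003]
force: [-6.0, 0.5, 16.7]
width: 9.8
[418.34444816  -4.01403362 125.00555087] 9.823349529294521 r 201.5073598735422
0.1 [0.0, 0.11, -2.05]
0.2 [0.0, 0.42, -4.07]
0.3 [0.0, 0.93, -6.06]
0.4 [0.01, 1.63, -7.98]
0.5 [0.01, 2.53, -9.82]
0.6 [0.01, 3.6, -11.57]
0.7 [0.01, 4.85, -13.2]
0.8 [0.01, 6.24, -14.69]
0.9 [0.02, 7.79, -16.04]
1.0 [0.02, 9.46, -17.23]
1.1 [0.02, 11.24, -18.25]
1.2 [0.02, 13.11, -19.08]
1.3 [0.02, 15.05, -19.72]
1.4 [0.03, 17.05, -20.17]
1.5 [0.03, 19.09, -20.41]
1.6 [0.03, 21.14, -20.45]
1.7 [0.03, 23.18, -20.29]
1.8 [0.03, 25.19, -19.92]
1.9 [0.03, 27.16, -19.35]
```

```bash
python3 -m crank '[[0,0.1,-2.05,0,0,0],[0,0.4,-4.1,0,0,0],[0,0.9,-6.1,0,0,0],[0,1.6,-8,0,0,0],[0,2.5,-9.8,0,0,0],[0,3.6,-11.6,0,0,0],[0,4.9,-13.2,0,0,0],[0,6.2,-14.7,0,0,0],[0,7.8,-16,0,0,0],[0,9.5,-17.2,0,0,0],[0,9.5,-17.2,0,0,0]]'
python3 - <<'E'
from h import *
s=read_state();R=Ro.from_rotvec(s["tcp_rot"]);p=s["ee_pos"]
hx=np.array([np.cos(np.radians(5.4)),np.sin(np.radians(5.4)),0])
h=np.array([619,14.5,66]);v=p-h;v[2]-=58; print(p,s["width"],s["force"],"rho",np.hypot(v@hx,v[2]),"ang",np.arctan2(v[2],-v@hx))
E
```

```text
time_s: 4.23
ee_pos: [514.2, 4.6, 301.7]
tcp_rot: [2.114, 2.321, 0.007]
force: [-17.6, -0.0, 27.0]
width: 9.5
[514.24796894   4.6401944  301.7327656 ] 9.511008447819776 [-17.55244381  -0.03386504  26.97124311] rho 206.5408869486039 ang 1.036291485208091
```

Force points radially outward, so my arc is a few mm too tight. I'll widen it for the rest.

```bash
python3 -m crank '[[0,2,-1.35,0,0,0],[0,3.9,-2.1,0,0,0],[0,5.9,-2.7,0,0,0],[0,7.9,-3,0,0,0],[0,10,-3.15,0,0,0],[0,12.1,-3.1,0,0,0],[0,12.1,-3.1,0,0,0]]'
python3 - <<'E'
from h import *
s=read_state();R=Ro.from_rotvec(s["tcp_rot"]);p=s["ee_pos"]
hx=np.array([np.cos(np.radians(5.4)),np.sin(np.radians(5.4)),0])
h=np.array([619,14.5,66]);v=p-h;v[2]-=58; print(p,s["width"],s["force"],"rho",np.hypot(v@hx,v[2]),"ang",np.arctan2(v[2],-v@hx))
E
```

```text
time_s: 4.82
ee_pos: [637.4, 16.1, 334.4]
tcp_rot: [2.111, 2.319, 0.009]
force: [1.8, 1.2, 3.1]
width: 9.2
[637.3706613  16.0822698 334.3902513] 9.191062662289788 [1.76321045 1.22906022 3.06486452] rho 211.19663592912852 ang 1.6582103082500443
```

```bash
python3 -m crank '[[0,1.9,0.25,0,0,0],[0,3,0.5,0,0,0],[0,3.9,0.7,0,0,0],[0,4.2,0.8,0,0,0],[0,4.2,0.8,0,0,0],[0,4.2,0.8,0,0,0]]'
python3 - <<'E'
from h import *
s=read_state();R=Ro.from_rotvec(s["tcp_rot"]);p=s["ee_pos"]
hx=np.array([np.cos(np.radians(5.4)),np.sin(np.radians(5.4)),0])
h=np.array([619,14.5,66]);v=p-h;v[2]-=62; print(p,s["width"],s["force"],"rho",np.hypot(v@hx,v[2]),"ang",np.arctan2(v[2],-v@hx))
E
```

```text
time_s: 5.32
ee_pos: [678.3, 20.0, 326.6]
tcp_rot: [2.113, 2.32, 0.006]
force: [-3.5, -0.3, -3.2]
width: 9.4
[678.33049848  19.95685763 326.57894155] 9.352021202445455 [-3.47492089 -0.2998541  -3.21544343] rho 207.32452487995133 ang 1.8622856494498004
```

```bash
python3 -m crank '[[0,0,0,0,0,0],[0,0,0,0,0,0],[0,0,0,0,0,0],[0,0,0,0,0,0],[0,0,-3,0,0,0],[0,0,-6,0,0,0],[0,-4,-7,0,0,0],[0,-8,-6,0,0,0],[0,-12,-4,0,0,0],[0,-14,0,0,0,0],[0,-14,0,0,0,0],[0,-14,0,0,0,0]]' 0
python3 - <<'E'
from h import *
s=read_state();print(s["ee_pos"],s["width"]);m=camera_model("wrist");a=capture("wrist");np.savez("w2.npz",a=a,**m);cv2.imwrite("pics/w2.png",a[:,:,::-1])
go(539,20,160,5.4)
print(proj(m,(539,7,6)),proj(m,s["ee_pos"]-[0,0,54]))
E
```

```text
time_s: 6.32
ee_pos: [537.0, 6.9, 324.3]
tcp_rot: [2.115, 2.323, 0.004]
force: [0.9, -0.7, 0.3]
width: 42.5
[537.03851858   6.92985687 324.29552422] 42.516700373322706
go 5.4 [1.26, 0.05, 11.25, 0.34, -0.07, -0.02] q7 now 0.07
go 185.4 [1.26, 0.05, 11.25, -0.11, -0.53, 179.98] q7 now 0.07
[281.87245031 166.3163636 ] [281.86663545 305.73678461]
```

View pics/w2.png

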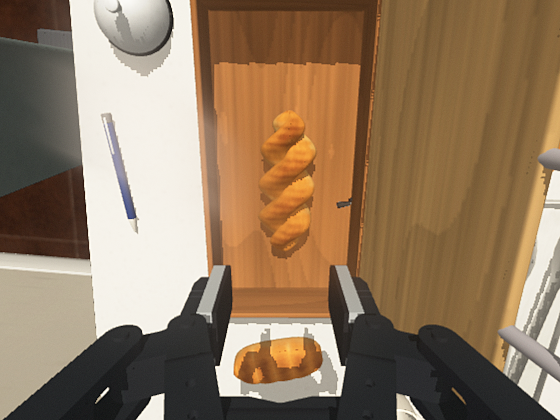

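The lid stands open. The twist lies along the keeper's y at px (259–315, 110–258), and one loaf is at (278,360). I'll move above the twist and look again for its height.

```bash
python3 - <<'E'
from h import *
z=np.load("w2.npz");m={k:z[k] for k in("camera_matrix","R","t")}
for zz in(20,30,40):
    for p in[(288,111),(291,257),(259,185),(315,152),(287,184)]:print(zz,p,onz(m,p,zz).round()[:2])
E
python3 -m crank '[[1,0.4,4,0,0,0],[1,0.4,8,0,0,0],[1,0.4,10,0,0,0],[1,0.4,10,0,0,0],[1,0.4,10,0,0,0]]' -1
python3 - <<'E'
from h import *
s=read_state();print(s["ee_pos"],s["width"]);m=camera_model("wrist");a=capture("wrist");np.savez("w3.npz",a=a,**m);cv2.imwrite("pics/w3.png",a[:,:,::-1])
E
```

```text
20 (288, 111) [539.  66.]
20 (291, 257) [559. -94.]
20 (259, 185) [516. -12.]
20 (315, 152) [571.  28.]
20 (287, 184) [546.  -9.]
30 (288, 111) [539.  67.]
30 (291, 257) [558. -89.]
30 (259, 185) [517. -10.]
30 (315, 152) [570.  30.]
30 (287, 184) [545.  -6.]
40 (288, 111) [539.  68.]
40 (291, 257) [557. -84.]
40 (259, 185) [517.  -7.]
40 (315, 152) [569.  31.]
40 (287, 184) [545.  -3.]
time_s: 6.78
ee_pos: [544.3, 17.6, 227.8]
tcp_rot: [2.112, 2.319, 0.008]
force: [0.1, -0.1, 1.4]
width: 85.5
[544.34092865  17.58668864 227.81922279] 85.4905742209202
```

View pics/w3.png

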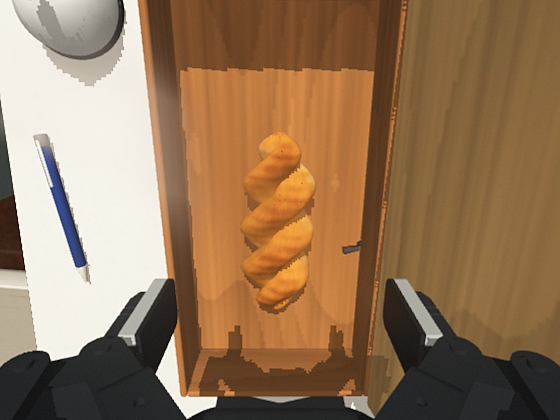

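Run:
```python
from h import *
L=lambda f:(lambda z:{k:z[k] for k in("camera_matrix","R","t")})(np.load(f))
a,b=L("w2.npz"),L("w3.npz")
for p,q in[((288,111),(280,133)),((291,257),(283,312)),((259,185),(242,222)),((315,152),(316,182))]:print(tri([(a,p),(b,q)]).round(1))
go(547,-9,30,6.5);
s=read_state()
```

```text
[539.9  66.5  22.5]
[559.4 -99.8   7.5]
[514.6 -20.7 -11.1]
[575.1  24.   -6. ]
go 6.5 [-2.66, -0.15, 14.48, 0.52, -0.02, -1.14] q7 now 0.10
go 186.5 [-2.66, -0.15, 14.48, -0.03, -0.81, 178.86] q7 now 0.10
```

```bash
python3 -m crank '[[-1.4,-0.15,4,0.3,0,-1.1],[-2.6,-0.15,8,0.5,0,-1.1],[-2.6,-0.15,12,0.5,0,-1.1],[-2.6,-0.15,14.4,0.5,0,-1.1],[-2.6,-0.15,14.4,0.5,0,-1.1],[-2.6,-0.15,14.4,0.5,0,-1.1],[-2.6,-0.15,14.4,0.5,0,-1.1]]' -0.9
python3 -m crank '[[0,0,0,0,0,0],[0,0,0,0,0,0],[0,0,0,0,0,0],[0,0,0,0,0,0],[0,0,0,0,0,0],[0,0,0,0,0,0]]' 1
python3 -m crank '[[0,0,-2,0,0,0],[0,0,-4,0,0,0],[0,0,-8,0,0,0],[0,0,-12,0,0,0],[0,0,-15,0,0,0],[0,0,-15,0,0,0],[0,0,-15,0,0,0]]'
python3 - <<'E'
from h import *
s=read_state();print(s["ee_pos"],s["width"]);go(488,406,170,93.3);go(488,406,46,93.3)
E
```

```text
time_s: 7.42
ee_pos: [549.2, -8.2, 87.8]
tcp_rot: [2.091, 2.341, 0.006]
force: [0.5, -0.8, 0.3]
width: 81.3
time_s: 7.92
ee_pos: [551.0, -8.0, 90.8]
tcp_rot: [2.089, 2.34, 0.012]
force: [-3.6, 0.8, 19.0]
width: 55.5
time_s: 8.5
ee_pos: [550.6, -8.3, 243.3]
tcp_rot: [2.087, 2.338, 0.019]
force: [-0.5, 0.6, -0.8]
width: 55.3
[550.58185021  -8.32935669 243.32222868] 55.27401834618946
go 93.3 [41.87, -1.57, 2.03, 0.77, 0.48, -86.82] q7 now 0.18
go 273.3 [41.87, -1.57, 2.03, 0.49, -0.78, 93.18] q7 now 0.18
go 93.3 [41.83, -1.74, 14.43, 0.77, 0.48, -86.82] q7 now 0.18
go 273.3 [41.83, -1.74, 14.43, 0.49, -0.78, 93.18] q7 now 0.18
```

```bash
python3 -m crank '[[41.8,-1.6,0,0.8,0.5,-86.8],[41.8,-1.6,0,0.8,0.5,-86.8],[41.8,-1.6,0,0.8,0.5,-86.8],[41.8,-1.6,0,0.8,0.5,-86.8],[41.8,-1.6,0,0.8,0.5,-86.8],[41.8,-1.6,0,0.8,0.5,-86.8],[41.8,-1.6,0,0.8,0.5,-86.8],[41.8,-1.6,0,0.8,0.5,-86.8],[41.8,-1.6,0,0.8,0.5,-86.8],[41.8,-1.6,2,0.8,0.5,-86.8],[41.8,-1.6,2,0.8,0.5,-86.8],[41.8,-1.6,4,0.8,0.5,-86.8],[41.8,-1.6,4,0.8,0.5,-86.8],[41.8,-1.6,4,0.8,0.5,-86.8],[41.8,-1.6,4,0.8,0.5,-86.8],[41.8,-1.6,4,0.8,0.5,-86.8]]'
python3 - <<'E'
from h import *
s=read_state();print(s["ee_pos"],s["width"]);m=camera_model("wrist");a=capture("wrist");np.savez("w4.npz",a=a,**m);cv2.imwrite("pics/w4.png",a[:,:,::-1])
go(488,406,46,93.3)
for c in[(657,469),(664,366),(318,342),(311,449)]: print(proj(m,(*c,24)).round())
E
```

```text
time_s: 9.83
ee_pos: [488.5, 404.9, 205.2]
tcp_rot: [-0.084, 3.14, 0.001]
force: [0.3, 0.2, -0.4]
width: 55.0
[488.54144393 404.90982131 205.18777897] 55.032085142613546
go 93.3 [0.05, 0.09, 10.53, 0.04, 0.03, -0.2] q7 now 0.93
go 273.3 [0.05, 0.09, 10.53, 0.05, -0.06, 179.8] q7 now 0.93
[342. 390.]
[225. 392.]
[186. -80.]
[372. -83.]
```

View pics/w4.png

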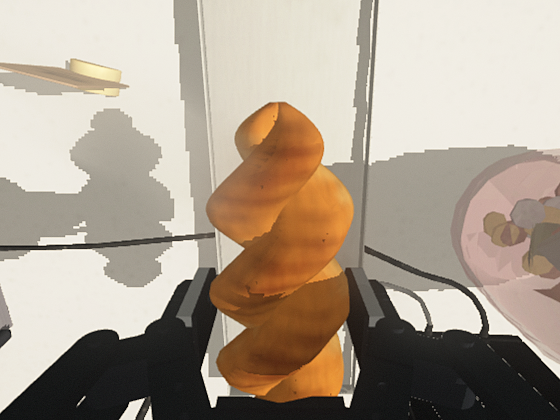

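The twist hangs centred over the tray, whose edges run at px 200–215 on the left and 352–376 on the right. I'll lower it and release with limited opening.

```bash
python3 -m crank '[[0,0.2,4,0,0,0.8],[0,0.2,7,0,0,0.8],[0,0.2,9,0,0,0.8],[0,0.2,10,0,0,0.8],[0,0.2,10.5,0,0,0.8],[0,0.2,10.5,0,0,0.8],[0,0.2,10.5,0,0,0.8]]'
python3 -m crank '[[0,0,0,0,0,0],[0,0,0,0,0,0],[0,0,0,0,0,0],[0,0,0,0,0,0],[0,0,-3,0,0,0],[0,0,-7,0,0,0],[0,0,-11,0,0,0],[0,0,-15,0,0,0],[0,0,-18,0,0,0],[0,0,-18,0,0,0],[0,0,-18,0,0,0]]' -0.75
python3 - <<'E'
from h import *
s=read_state();print(s["ee_pos"],s["width"]);go(480,200,260,93.3);go(480,-250,230,93.3)
b=capture("top");mt=camera_model("top")
for c in blobs(b,(4,140,90),(16,255,255)):
    r=cv2.minAreaRect(c);P=np.array([onz(mt,p,14)[:2] for p in cv2.boxPoints(r)])
    print("blob",np.round(r[0]),P.mean(0).round(),np.linalg.norm(P-np.roll(P,1,0),axis=1).round()[:2],(P[0]-P[1]).round(),(P[1]-P[2]).round())
cv2.imwrite("pics/t2.png",b[:,:,::-1])
E
```

```text
time_s: 10.47
ee_pos: [489.1, 407.6, 101.8]
tcp_rot: [-0.062, 3.139, 0.003]
force: [0.4, -0.1, -0.5]
width: 55.2
time_s: 11.38
ee_pos: [489.4, 407.6, 284.1]
tcp_rot: [-0.062, 3.136, 0.008]
force: [-0.9, 0.1, -0.6]
width: 74.9
[489.37983412 407.58125229 284.13483624] 74.86558699778452
go 93.3 [1.74, -20.69, -3.1, 0.28, 0.29, -1.04] q7 now 0.90
go 273.3 [1.74, -20.69, -3.1, 0.46, -0.44, 178.96] q7 now 0.90
go 93.3 [3.53, -65.67, -0.33, 0.28, 0.29, -1.04] q7 now 0.90
go 273.3 [3.53, -65.67, -0.33, 0.46, -0.44, 178.96] q7 now 0.90
blob [409. 250.] [ 421. -402.] [118.  51.] [-4. 51.] [118.   4.]
blob [273. 235.] [478.  54.] [ 35. 201.] [-20. 200.] [35.  3.]
blob [166. 235.] [488. 417.] [146.  53.] [-1. 53.] [146.  10.]
blob [360. 210.] [ 557. -245.] [109.  49.] [-15.  47.] [105.  29.]
blob [405. 208.] [ 561. -397.] [118.  51.] [-5. 50.] [118.   7.]
blob [294. 199.] [601. -20.] [265.  88.] [-88.   7.] [ 23. 267.]
blob [ 17. 198.] [626. 930.] [115. 117.] [  2. 117.] [115.   8.]
blob [270. 146.] [790.  58.] [79. 81.] [ 2. 81.] [79. -2.]
```

Twist is on the tray, at (488,~412). Next is loaf A, the one nearest the keeper.

```bash
python3 -m crank '[[0,-20,0,0,0,-12],[0,-20,0,0,0,-12],[0,-20,0,0,0,-12],[0,-20,0,0,0,-12],[0,-20,0,0,0,-12],[-1,-40,0,0,0,-12],[-1,-40,0,0,0,-12],[-1,-40,0,0,0,-12],[-1,-40,0,0,0,-12],[-2,-65,2,0,0,-12],[-2,-65,2,0,0,-12],[-2,-65,2,0,0,-12],[-2,-65,2,0,0,-12],[-4,-65.5,6,0,0,-12.7],[-4,-65.5,6,0,0,-12.7],[-4,-65.5,6,0,0,-12.7],[-4,-65.5,6,0,0,-12.7],[-4,-65.5,6,0,0,-12.7],[-4,-65.5,6,0,0,-12.7],[-4,-65.5,6,0,0,-12.7]]' -1
python3 - <<'E'
from h import *
s=read_state();print(s["ee_pos"],s["width"]);m=camera_model("wrist");a=capture("wrist");np.savez("w5.npz",a=a,**m);cv2.imwrite("pics/w5.png",a[:,:,::-1])
for c in blobs(a,(4,140,90),(16,255,255),400):
    r=cv2.minAreaRect(c);P=np.array([onz(m,p,14)[:2] for p in cv2.boxPoints(r)])
    print("blob",np.round(r[0]),np.round(r[1]),P.mean(0).round(),np.linalg.norm(P-np.roll(P,1,0),axis=1).round()[:2],(P[0]-P[1]).round(),(P[1]-P[2]).round())
go(557,-245,60,105.4);go(557,-245,20,105.4)
E
```

```text
time_s: 13.1
ee_pos: [554.9, -243.8, 220.1]
tcp_rot: [-0.411, 3.112, 0.006]
force: [0.5, 0.2, 0.5]
width: 85.5
[ 554.91923895 -243.81464519  220.06150257] 85.46639730358208
blob [ 13. 343.] [26. 42.] [ 755. -443.] [24. 48.] [48.  1.] [  6. -22.]
blob [492. 229.] [162. 176.] [544. -64.] [151. 152.] [148.  35.] [  15. -126.]
blob [280. 195.] [ 58. 144.] [ 558. -242.] [ 50. 120.] [117.  26.] [ 10. -42.]
blob [ 83. 149.] [ 80. 164.] [ 563. -397.] [ 65. 129.] [129.   2.] [ 13. -54.]
blob [93. 22.] [45. 82.] [ 469. -398.] [28. 55.] [ 14. -53.] [-28.  -4.]
go 105.4 [-0.11, -0.21, 10.65, 0.17, 0.2, -0.3] q7 now 2.36
go 285.4 [-0.11, -0.21, 10.65, 0.32, -0.26, 179.7] q7 now 2.36
go 105.4 [-0.09, -0.22, 14.65, 0.17, 0.2, -0.3] q7 now 2.36
go 285.4 [-0.09, -0.22, 14.65, 0.32, -0.26, 179.7] q7 now 2.36
```

View pics/w5.png

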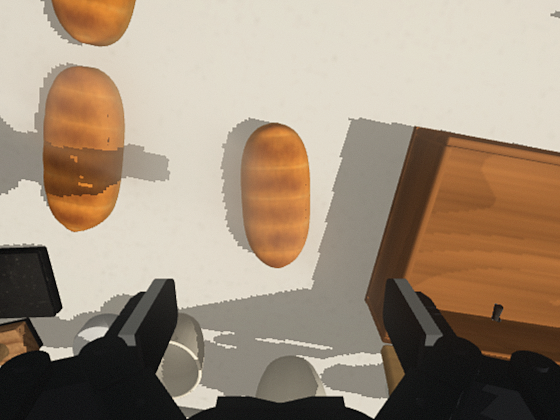

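Loaf A lies at px (240–310, 123–268), clear of the keeper wall, and its position agrees with the top view within 3 mm.

```bash
python3 - <<'E'
from h import *
z=np.load("w5.npz");m={k:z[k] for k in("camera_matrix","R","t")};mt=camera_model("top")
print(tri([(m,(276,195)),(mt,(360,210))]).round(1),tri([(m,(83,149)),(mt,(405,208))]).round(1))
E
python3 -m crank '[[0,-0.1,4,0,0,0],[-0.1,-0.1,8,0,0,0],[-0.1,-0.1,11,0,0,0],[-0.1,-0.1,13,0,0,0],[-0.1,-0.1,14.5,0,0,0],[-0.1,-0.1,14.5,0,0,0],[-0.1,-0.1,14.5,0,0,0]]' -1
python3 -m crank '[[0,0,0,0,0,0],[0,0,0,0,0,0],[0,0,0,0,0,0],[0,0,0,0,0,0],[0,0,0,0,0,0],[0,0,0,0,0,0]]' 1
python3 -m crank '[[0,0,-2,0,0,0],[0,0,-5,0,0,0],[0,0,-9,0,0,0],[0,0,-13,0,0,0],[0,0,-13,0,0,0],[0,0,-13,0,0,0]]'
python3 - <<'E'
from h import *
k=np.array([539,7]);a=np.radians(5.4);X=np.array([np.cos(a),np.sin(a)]);Y=np.array([-X[1],X[0]])
for o in(-95,0,95):print(o,(k+o*Y).round(1))
p=k+95*Y
go(p[0],p[1],130,95.4);go(p[0],p[1],30,95.4)
print(read_state()["joint_positions"].round(2))
E
```

```text
[ 558.4 -245.4    5.6] [ 562.9 -403.2   -0.7]
time_s: 13.73
ee_pos: [557.0, -242.4, 75.8]
tcp_rot: [-0.415, 3.111, 0.006]
force: [0.0, -0.5, 0.6]
width: 85.4
time_s: 14.23
ee_pos: [558.0, -242.5, 78.1]
tcp_rot: [-0.415, 3.108, 0.006]
force: [-2.3, 2.5, 11.5]
width: 51.5
time_s: 14.73
ee_pos: [558.4, -243.7, 211.2]
tcp_rot: [-0.414, 3.103, 0.003]
force: [-0.1, 1.0, -0.9]
width: 51.4
-95 [547.9 -87.6]
0 [539.   7.]
95 [530.1 101.6]
go 95.4 [-6.29, 34.06, 2.82, 0.09, 0.65, 9.81] q7 now 2.37
go 275.4 [-6.29, 34.06, 2.82, -0.96, 0.14, -170.19] q7 now 2.37
go 95.4 [-6.17, 34.05, 12.82, 0.09, 0.65, 9.81] q7 now 2.37
go 275.4 [-6.17, 34.05, 12.82, -0.96, 0.14, -170.19] q7 now 2.37
[-0.14  0.4   0.6   1.65 -0.25  1.15  2.37]
```

```bash
python3 -m crank '[[2.7,0.7,0,0,0,5],[-1,15,0,0,0,9.8],[-1,15,0,0,0,9.8],[-1,15,0,0,0,9.8],[-1,15,0,0,0,9.8],[-6.2,34,0,0,0.6,9.8],[-6.2,34,0,0,0.6,9.8],[-6.2,34,0,0,0.6,9.8],[-6.2,34,0,0,0.6,9.8],[-6.2,34,4,0,0.6,9.8],[-6.2,34,4,0,0.6,9.8],[-6.2,34,4,0,0.6,9.8],[-6.2,34,4,0,0.6,9.8]]'
python3 - <<'E'
from h import *
s=read_state();print(s["ee_pos"],s["width"]);m=camera_model("wrist");a=capture("wrist");np.savez("w6.npz",a=a,**m);cv2.imwrite("pics/w6.png",a[:,:,::-1])
go(530,102,31,95.4)
k=np.array([539,7]);a=np.radians(5.4);X=np.array([np.cos(a),np.sin(a)]);Y=np.array([-X[1],X[0]])
for u,v in[(-74,150),(74,150),(-74,-150),(74,-150),(-74,50),(74,50)]:
  q=k+u*X+v*Y;print((u,v),proj(m,(*q,60)).round(),proj(m,(*q,6)).round())
E
```

```text
time_s: 15.82
ee_pos: [529.0, 100.1, 171.4]
tcp_rot: [0.148, -3.137, -0.001]
force: [-0.6, -0.7, -0.4]
width: 51.5
[528.99348505 100.08847328 171.42450862] 51.45227825333545
go 95.4 [-0.06, 0.26, 8.73, 0.05, 0.02, -0.09] q7 now 1.51
go 275.4 [-0.06, 0.26, 8.73, 0.04, -0.08, 179.91] q7 now 1.51
(-74, 150) [396. 109.] [369. 103.]
(74, 150) [371. 358.] [354. 307.]
(-74, -150) [-225.  109.] [-111.  104.]
(74, -150) [-118.  358.] [-43. 307.]
(-74, 50) [189. 109.] [209. 103.]
(74, 50) [208. 358.] [222. 307.]
```

View pics/w6.png

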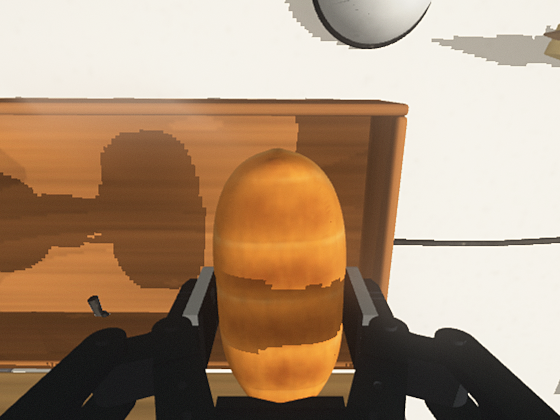

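Keeper's inner walls appear within 4 px of prediction (near edge row 112, left corner (393,109)). I'll lower the loaf and open only slightly.

```bash
python3 -m crank '[[0,0,3,0,0,0],[0,0,6,0,0,0],[0,0,8,0,0,0],[0,0,8.7,0,0,0],[0,0,8.7,0,0,0],[0,0,8.7,0,0,0]]'
python3 -m crank '[[0,0,0,0,0,0],[0,0,0,0,0,0],[0,0,0,0,0,0],[0,0,-2,0,0,0],[0,0,-6,0,0,0],[0,0,-10,0,0,0],[0,0,-13,0,0,0],[0,0,-13,0,0,0],[0,0,-13,0,0,0]]' -0.45
python3 - <<'E'
from h import *
s=read_state();print(s["ee_pos"],s["width"],s["force"])
b=capture("top");mt=camera_model("top")
for c in blobs(b,(4,140,90),(16,255,255)):
    r=cv2.minAreaRect(c);P=np.array([onz(mt,p,14)[:2] for p in cv2.boxPoints(r)])
    if P.mean(0)[1]<-150:print("blob",np.round(r[0]),P.mean(0).round(),np.linalg.norm(P-np.roll(P,1,0),axis=1).round()[:2],(P[0]-P[1]).round(),(P[1]-P[2]).round())
go(530,-390,120,93.3)
E
```

```text
time_s: 16.37
ee_pos: [530.5, 98.0, 86.4]
tcp_rot: [-0.142, 3.137, 0.001]
force: [-0.1, 0.3, 0.3]
width: 51.5
time_s: 17.12
ee_pos: [531.2, 98.1, 218.7]
tcp_rot: [-0.142, 3.133, 0.004]
force: [-0.7, 0.7, -0.9]
width: 62.1
[531.20287992  98.12410633 218.66110196] 62.09476914748782 [-0.67687208  0.74351641 -0.87259758]
blob [408. 250.] [ 421. -401.] [117.  51.] [ 1. 51.] [117.  -8.]
blob [405. 208.] [ 562. -397.] [118.  50.] [-4. 50.] [118.   4.]
go 93.3 [4.47, -48.61, 4.21, 0.09, 0.17, 1.9] q7 now 1.49
go 273.3 [4.47, -48.61, 4.21, -0.26, 0.14, -178.1] q7 now 1.49
```

```bash
python3 -m crank '[[1,-15,0,0,0,3],[1,-15,0,0,0,3],[1,-15,0,0,0,3],[1,-15,0,0,0,3],[1,-32,0,0,0,3],[1,-32,0,0,0,3],[1,-32,0,0,0,3],[1,-32,0,0,0,3],[2,-49.5,3,0,0,3],[2,-49.5,3,0,0,3],[2,-49.5,4,0,0,3],[2,-49.5,4,0,0,3],[2,-49.5,4,0,0,3],[2,-49.5,4,0,0,3],[2,-49.5,4,0,0,3]]' -1
python3 - <<'E'
from h import *
s=read_state();print(s["ee_pos"],s["width"],s["joint_positions"].round(2));m=camera_model("wrist");a=capture("wrist")
cv2.imwrite("pics/w7.png",a[:,:,::-1])
for c in blobs(a,(4,140,90),(16,255,255),400):
    r=cv2.minAreaRect(c);P=np.array([onz(m,p,12)[:2] for p in cv2.boxPoints(r)])
    print("blob",np.round(r[0]),np.round(r[1]),P.mean(0).round(),np.linalg.norm(P-np.roll(P,1,0),axis=1).round()[:2],(P[0]-P[1]).round(),(P[1]-P[2]).round())
go(562,-398,22,92.5)
E
```

```text
time_s: 18.42
ee_pos: [554.0, -397.4, 174.0]
tcp_rot: [0.056, -3.141, -0.004]
force: [0.2, 0.9, 1.1]
width: 85.4
[ 554.03543352 -397.43750968  173.97360761] 85.43394466462495 [ 0.12  0.62  0.64  1.47 -0.39  1.18  2.42]
blob [280. 221.] [ 78. 180.] [ 564. -396.] [ 58. 132.] [132.  -4.] [  0. -49.]
blob [278.  54.] [107.  95.] [ 454. -401.] [58. 54.] [  2. -54.] [-58.  -4.]
go 92.5 [-0.68, -0.26, 9.87, 0.18, 0.06, -0.32] q7 now 2.42
go 272.5 [-0.68, -0.26, 9.87, 0.09, -0.28, 179.68] q7 now 2.42
```

```bash
python3 -m crank '[[-0.4,0,4,0,0,0],[-0.8,0,7,0,0,0],[-0.8,0,9,0,0,0],[-0.8,0,9.8,0,0,0],[-0.8,0,9.8,0,0,0],[-0.8,0,9.8,0,0,0]]' -1
python3 -m crank '[[0,0,0,0,0,0],[0,0,0,0,0,0],[0,0,0,0,0,0],[0,0,0,0,0,0],[0,0,0,0,0,0],[0,0,0,0,0,0]]' 1
python3 -m crank '[[0,0,-2,0,0,0],[0,0,-5,0,0,0],[0,0,-9,0,0,0],[0,0,-13,0,0,0],[0,0,-13,0,0,0],[0,0,-13,0,0,0]]'
python3 - <<'E'
from h import *
go(539,7,130,95.4);go(539,7,33,95.4)
E
```

```text
time_s: 18.97
ee_pos: [563.7, -394.9, 77.8]
tcp_rot: [-0.061, 3.139, 0.004]
force: [1.2, 0.4, 1.0]
width: 85.3
time_s: 19.47
ee_pos: [564.6, -395.3, 80.1]
tcp_rot: [-0.061, 3.137, 0.003]
force: [-2.1, 3.4, 10.2]
width: 50.7
time_s: 19.97
ee_pos: [564.8, -396.5, 213.6]
tcp_rot: [-0.061, 3.132, -0.001]
force: [0.2, -0.2, -2.3]
width: 50.4
go 95.4 [1.03, 40.43, 2.91, -0.07, 0.53, -3.17] q7 now 2.40
go 275.4 [1.03, 40.43, 2.91, 0.82, 0.11, 176.83] q7 now 2.40
go 95.4 [1.12, 40.44, 12.61, -0.07, 0.53, -3.17] q7 now 2.40
go 275.4 [1.12, 40.44, 12.61, 0.82, 0.11, 176.83] q7 now 2.40
```

```bash
python3 -m crank '[[2.5,3,0,0,0,0],[2.5,20,0,0,0,-3],[2.5,20,0,0,0,-3],[2.5,20,0,0,0,-3],[2.5,20,0,0,0,-3],[2.5,20,0,0,0,-3],[1,40.4,0,0,0.5,-3.2],[1,40.4,0,0,0.5,-3.2],[1,40.4,0,0,0.5,-3.2],[1,40.4,0,0,0.5,-3.2],[1,40.4,0,0,0.5,-3.2],[1,40.4,4,0,0.5,-3.2],[1,40.4,4,0,0.5,-3.2],[1,40.4,4,0,0.5,-3.2],[1,40.4,4,0,0.5,-3.2]]'
python3 - <<'E'
from h import *
s=read_state();print(s["ee_pos"],s["width"]);a=capture("wrist");cv2.imwrite("pics/w8.png",a[:,:,::-1])
go(539,7,33,95.4)
E
```

```text
time_s: 21.22
ee_pos: [539.5, 5.4, 173.7]
tcp_rot: [-0.146, 3.138, -0.003]
force: [0.9, -0.9, -0.8]
width: 50.5
[539.47276768   5.40889227 173.70807739] 50.488823944396025
go 95.4 [0.09, 0.19, 8.73, -0.09, 0.1, -0.1] q7 now 1.71
go 275.4 [0.09, 0.19, 8.73, 0.15, 0.15, 179.9] q7 now 1.71
```

View pics/w8.png

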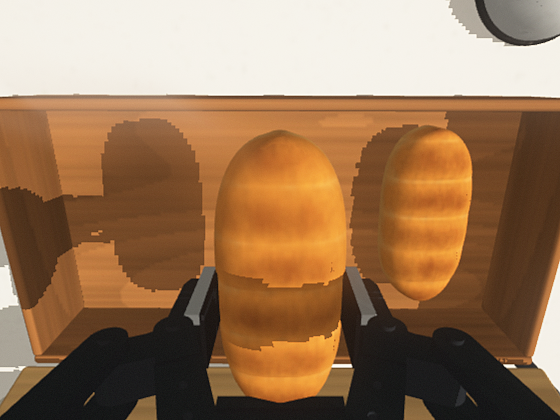

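The first loaf lies in the keeper at px (425,210), and the second is centred over the free middle.

```bash
python3 -m crank '[[0,0.1,3,0,0,0],[0,0.1,6,0,0,0],[0,0.1,8,0,0,0],[0,0.1,8.7,0,0,0],[0,0.1,8.7,0,0,0],[0,0.1,8.7,0,0,0]]'
python3 -m crank '[[0,0,0,0,0,0],[0,0,0,0,0,0],[0,0,0,0,0,0],[0,0,-2,0,0,0],[0,0,-6,0,0,0],[0,0,-10,0,0,0],[0,0,-13,0,0,0],[0,0,-13,0,0,0],[0,0,-13,0,0,0]]' -0.45
python3 - <<'E'
from h import *
s=read_state();print(s["ee_pos"],s["width"],s["force"])
b=capture("top");mt=camera_model("top")
for c in blobs(b,(4,140,90),(16,255,255)):
    r=cv2.minAreaRect(c);P=np.array([onz(mt,p,14)[:2] for p in cv2.boxPoints(r)])
    if P.mean(0)[1]<-150:print("blob",np.round(r[0]),P.mean(0).round(),np.linalg.norm(P-np.roll(P,1,0),axis=1).round()[:2],(P[0]-P[1]).round(),(P[1]-P[2]).round())
go(430,-390,120,89);go(421,-400,120,89)
E
```

```text
time_s: 21.77
ee_pos: [540.8, 5.3, 88.6]
tcp_rot: [-0.143, 3.135, -0.003]
force: [-0.2, -0.5, -0.7]
width: 50.7
time_s: 22.52
ee_pos: [541.4, 5.5, 220.9]
tcp_rot: [-0.143, 3.131, -0.001]
force: [-0.6, -0.1, -1.1]
width: 61.6
[541.35333483   5.53974578 220.89675629] 61.60457714919567 [-0.58579438 -0.10572117 -1.11884855]
blob [408. 250.] [ 421. -401.] [117.  51.] [ 1. 51.] [117.  -8.]
go 89 [14.63, -38.38, 4.5, -0.05, 0.27, 6.22] q7 now 1.68
go 269 [14.63, -38.38, 4.5, -0.41, -0.07, -173.78] q7 now 1.68
go 89 [15.62, -39.3, 4.49, -0.05, 0.27, 6.22] q7 now 1.68
go 269 [15.62, -39.3, 4.49, -0.41, -0.07, -173.78] q7 now 1.68
```

```bash
python3 -m crank '[[2,-15,0,0,0,5],[2,-15,0,0,0,6],[2,-15,0,0,0,6],[2,-15,0,0,0,6],[15.4,-39,0,0,0.2,6],[15.4,-39,0,0,0.2,6],[15.4,-39,0,0,0.2,6],[15.4,-39,0,0,0.2,6],[15.4,-39,0,0,0.2,6],[15.4,-39,0,0,0.2,6],[15.4,-39,4,0,0.2,6],[15.4,-39,4,0,0.2,6],[15.4,-39,4,0,0.2,6],[15.4,-39,4,0,0.2,6],[15.4,-39,4,0,0.2,6]]' -1
python3 - <<'E'
from h import *
s=read_state();print(s["ee_pos"],s["width"],s["joint_positions"].round(2));m=camera_model("wrist");a=capture("wrist")
cv2.imwrite("pics/w9.png",a[:,:,::-1])
for c in blobs(a,(4,140,90),(16,255,255),400):
    r=cv2.minAreaRect(c);P=np.array([onz(m,p,12)[:2] for p in cv2.boxPoints(r)])
    print("blob",np.round(r[0]),np.round(r[1]),P.mean(0).round(),np.linalg.norm(P-np.roll(P,1,0),axis=1).round()[:2],(P[0]-P[1]).round(),(P[1]-P[2]).round())
go(421,-401,24,89)
E
```

```text
time_s: 23.82
ee_pos: [424.0, -395.8, 179.4]
tcp_rot: [0.018, 3.14, -0.001]
force: [0.3, -0.3, 0.4]
width: 85.2
[ 423.98769046 -395.80277785  179.38377665] 85.22376868841198 [ 0.06  0.41  0.75  1.76 -0.31  1.09  2.48]
blob [271. 204.] [180.  76.] [ 424. -402.] [132.  48.] [ -1. -48.] [-131.   -2.]
go 89 [0.34, -0.52, 10.17, -0.05, 0.14, 0.35] q7 now 2.48
go 269 [0.34, -0.52, 10.17, -0.22, -0.08, -179.65] q7 now 2.48
```

```bash
python3 -m crank '[[0.1,-0.5,4,0,0,0],[0.1,-0.6,7,0,0,0],[0.1,-0.6,9,0,0,0],[0.1,-0.6,10.2,0,0,0],[0.1,-0.6,10.2,0,0,0],[0.1,-0.6,10.2,0,0,0]]' -1
python3 -m crank '[[0,0,0,0,0,0],[0,0,0,0,0,0],[0,0,0,0,0,0],[0,0,0,0,0,0],[0,0,0,0,0,0],[0,0,0,0,0,0]]' 1
python3 -m crank '[[0,0,-2,0,0,0],[0,0,-5,0,0,0],[0,0,-9,0,0,0],[0,0,-13,0,0,0],[0,0,-13,0,0,0],[0,0,-13,0,0,0]]'
python3 - <<'E'
from h import *
go(548,-85,130,95.4);go(548,-85,34,95.4)
E
```

```text
time_s: 24.37
ee_pos: [424.1, -401.7, 78.6]
tcp_rot: [0.016, 3.138, -0.002]
force: [0.1, 0.6, 1.7]
width: 85.2
time_s: 24.87
ee_pos: [425.0, -402.3, 80.6]
tcp_rot: [0.016, 3.136, -0.003]
force: [-2.6, 2.8, 13.9]
width: 50.7
time_s: 25.37
ee_pos: [425.1, -402.8, 213.5]
tcp_rot: [0.016, 3.131, -0.007]
force: [-0.5, 0.4, -1.9]
width: 49.8
go 95.4 [-11.94, 31.91, 2.94, -0.28, 0.6, -5.97] q7 now 2.46
go 275.4 [-11.94, 31.91, 2.94, 0.91, 0.42, 174.03] q7 now 2.46
go 95.4 [-11.84, 31.95, 12.54, -0.28, 0.6, -5.97] q7 now 2.46
go 275.4 [-11.84, 31.95, 12.54, 0.91, 0.42, 174.03] q7 now 2.46
```

```bash
python3 -m crank '[[-6,15,0,0,0,-6],[-6,15,0,0,0,-6],[-6,15,0,0,0,-6],[-6,15,0,0,0,-6],[-12,31.8,0,0,0.6,-6],[-12,31.8,0,0,0.6,-6],[-12,31.8,0,0,0.6,-6],[-12,31.8,0,0,0.6,-6],[-12,31.8,4,0,0.6,-6],[-12,31.8,4,0,0.6,-6],[-12,31.8,4,0,0.6,-6],[-12,31.8,4,0,0.6,-6]]'
python3 - <<'E'
from h import *
s=read_state();print(s["ee_pos"],s["width"]);a=capture("wrist");cv2.imwrite("pics/w10.png",a[:,:,::-1])
go(549,-85,34,95.4)
E
```

```text
time_s: 26.37
ee_pos: [548.4, -87.4, 173.5]
tcp_rot: [0.146, -3.137, 0.009]
force: [-0.4, -1.3, -0.1]
width: 50.3
[548.35559801 -87.40586897 173.53624274] 50.27166210345265
go 95.4 [-0.05, 0.33, 8.62, -0.31, 0.03, -0.1] q7 now 1.89
go 275.4 [-0.05, 0.33, 8.62, 0.04, 0.49, 179.9] q7 now 1.89
```

View pics/w10.png

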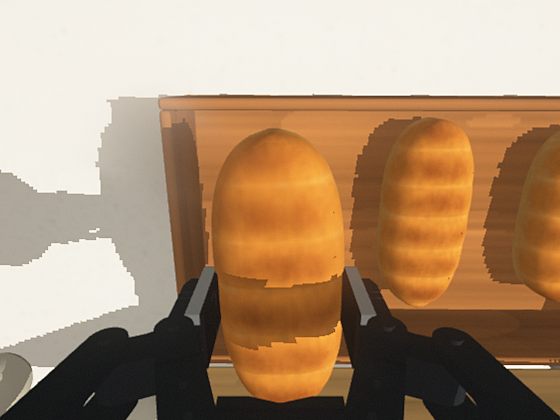

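Two loaves lie in the keeper (px (427,210) and the one at right), and the third is over its slot. I'll lower it.

```bash
python3 -m crank '[[0,0.3,3,0,0,0],[0,0.3,6,0,0,0],[0,0.3,8,0,0,0],[0,0.3,8.6,0,0,0],[0,0.3,8.6,0,0,0],[0,0.3,8.6,0,0,0]]'
python3 -m crank '[[0,0,0,0,0,0],[0,0,0,0,0,0],[0,0,0,0,0,0],[0,0,-2,0,0,0],[0,0,-6,0,0,0],[0,0,-10,0,0,0],[0,0,-14,0,0,0],[0,0,-18,0,0,0],[0,0,-18,0,0,0],[0,0,-18,0,0,0]]' -0.45
python3 - <<'E'
from h import *
s=read_state();print(s["ee_pos"],s["width"],s["force"])
b=capture("top");mt=camera_model("top");cv2.imwrite("pics/t3.png",b[:,:,::-1])
for c in blobs(b,(4,140,90),(16,255,255)):
    r=cv2.minAreaRect(c);P=np.array([onz(mt,p,14)[:2] for p in cv2.boxPoints(r)])
    if abs(P.mean(0)[1])<500:print("blob",np.round(r[0]),P.mean(0).round(),np.linalg.norm(P-np.roll(P,1,0),axis=1).round()[:2])
go(540,20,300,5.4)
go(678.3,20,266+54,5.4)
E
```

```text
time_s: 26.92
ee_pos: [549.1, -86.5, 89.6]
tcp_rot: [-0.142, 3.136, -0.009]
force: [-0.2, -0.2, -0.1]
width: 50.3
time_s: 27.75
ee_pos: [549.6, -85.7, 272.5]
tcp_rot: [-0.142, 3.131, -0.008]
force: [-0.4, 0.2, -1.0]
width: 62.2
[549.60871117 -85.70826474 272.46293989] 62.22437575047067 [-0.36539307  0.18619458 -1.03399637]
blob [166. 234.] [488. 418.] [ 50. 146.]
blob [274. 217.] [542.  51.] [160. 221.]
blob [270. 146.] [790.  58.] [79. 81.]
go 5.4 [-0.11, 10.53, -8.41, -0.06, 0.43, 89.81] q7 now 1.84
go 185.4 [-0.11, 10.53, -8.41, -0.43, -0.06, -90.19] q7 now 1.84
go 5.4 [-13.9, 9.27, -10.35, -0.06, 0.43, 89.81] q7 now 1.84
go 185.4 [-13.9, 9.27, -10.35, -0.43, -0.06, -90.19] q7 now 1.84
```

No loaf remains on the counter, and the twist is on the tray. Next I grip the bar again.

```bash
python3 -m crank '[[0,3,-4,0,0,7],[0,10.5,-14.8,0,0,89.8],[0,10.5,-14.8,0,0,89.8],[0,10.5,-14.8,0,0,89.8],[0,10.5,-14.8,0,0,89.8],[0,10.5,-14.8,0,0,89.8],[0,10.5,-14.8,0,0,89.8],[0,10.5,-14.8,0,0,89.8],[0,10.5,-14.8,0,0,89.8],[0,10.5,-14.8,0,0,89.8],[-7,10,-14.8,0,0.4,89.8],[-13.9,9.3,-14.8,0,0.4,89.8],[-13.9,9.3,-14.8,0,0.4,89.8],[-13.9,9.3,-14.8,0,0.4,89.8],[-13.9,9.3,-14.8,0,0.4,89.8],[-13.9,9.3,-14.8,0,0.4,89.8],[-13.9,9.3,-14.8,0,0.4,89.8]]' 0
python3 - <<'E'
from h import *
s=read_state();print(s["ee_pos"],s["width"],s["joint_positions"].round(2));go(678.3,20,272.6,5.4);m=camera_model("wrist");a=capture("wrist");cv2.imwrite("pics/w11.png",a[:,:,::-1])
hx=np.array([np.cos(np.radians(5.4)),np.sin(np.radians(5.4)),0]);Y=np.array([-hx[1],hx[0],0])
b=np.array([619,14.5,66])+205*(-np.cos(1.85)*hx+np.array([0,0,np.sin(1.85)]))
print(b,proj(m,b),proj(m,b+50*Y),proj(m,b-50*Y))
E
```

```text
time_s: 29.22
ee_pos: [677.5, 20.1, 417.9]
tcp_rot: [-2.115, -2.323, 0.003]
force: [0.1, -0.9, 0.0]
width: 43.0
[677.54044356  20.08237554 417.86236718] 42.9665573916573 [-0.52  0.49  0.68  1.12 -0.3   1.63  0.18]
go 5.4 [-0.0, 0.09, 9.13, -0.09, 0.07, -0.02] q7 now 0.18
go 185.4 [-0.0, 0.09, 9.13, 0.1, 0.15, 179.98] q7 now 0.18
[675.24526935  19.81674333 263.06141661] [278.12873042 217.54286867] [277.9133797  141.39430481] [278.31700122 284.11590375]
```

View pics/w11.png

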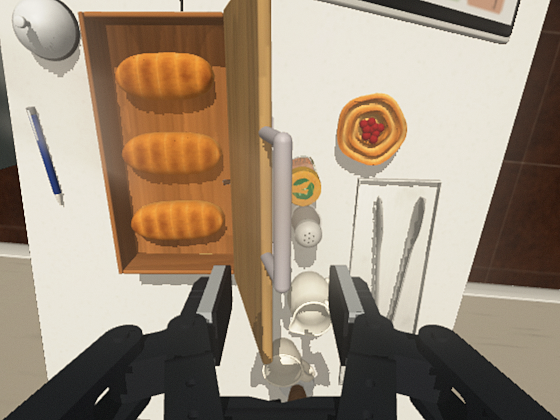

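The picture shows three loaves lying in the keeper (px (165,75), (172,153), (178,220)) and the bar at x≈283, rows 138–288, between the fingers. I'll descend and grip.

```bash
python3 -m crank '[[0,0.1,4,0,0,0],[0,0.1,7,0,0,0],[0,0.1,9.2,0,0,0],[0,0.1,9.2,0,0,0],[0,0.1,9.2,0,0,0]]'
python3 -m crank '[[0,0,0,0,0,0],[0,0,0,0,0,0],[0,0,0,0,0,0],[0,0,0,0,0,0],[0,0,0,0,0,0],[0,0,0,0,0,0],[0,0,0,0,0,0]]' 1
cat > arc.py <<'E'
from h import *
import sys
s=read_state();R=Ro.from_rotvec(s["tcp_rot"]);p=s["ee_pos"]
hx=np.array([np.cos(np.radians(5.4)),np.sin(np.radians(5.4)),0])
cu,cz=621,float(sys.argv[1]);u=p@hx
a0=np.arctan2(p[2]-cz,cu-u);print(p.round(1),s["width"],s["force"].round(1),"rho",np.hypot(p[2]-cz,cu-u).round(1),"ang",a0.round(3))
n=float(sys.argv[2])
for i in range(1,16):
    a=a0-n*i; d=(cu-205*np.cos(a)-u)*hx+[0,0,cz+205*np.sin(a)-p[2]]
    print("%.2f"%a,(R.inv().apply(d)/10).round(2)[1:].tolist(),end=" ")
E
python3 arc.py 129.5 0.033
```

```text
time_s: 29.68
ee_pos: [677.4, 20.6, 327.2]
tcp_rot: [-2.113, -2.323, 0.001]
force: [-0.4, 0.6, 0.9]
width: 43.0
time_s: 30.27
ee_pos: [678.4, 20.5, 329.6]
tcp_rot: [2.112, 2.323, 0.004]
force: [3.0, -0.0, 7.9]
width: 9.3
[678.4  20.5 329.6] 9.29852929357416 [ 3.  -0.   7.9] rho 207.9 ang 1.845
1.81 [-0.73, 0.1] 1.78 [-1.39, -0.05] 1.75 [-2.05, -0.18] 1.71 [-2.72, -0.29] 1.68 [-3.39, -0.38] 1.65 [-4.07, -0.44] 1.61 [-4.74, -0.49] 1.58 [-5.42, -0.51] 1.55 [-6.09, -0.51] 1.52 [-6.77, -0.48] 1.48 [-7.45, -0.44] 1.45 [-8.12, -0.37] 1.42 [-8.79, -0.28] 1.38 [-9.46, -0.16] 1.35 [-10.12, -0.03]
```

```bash
python3 -m crank '[[0,-0.7,-0.15,0,0,0],[0,-1.4,-0.3,0,0,0],[0,-2.05,-0.4,0,0,0],[0,-2.7,-0.5,0,0,0],[0,-3.4,-0.6,0,0,0],[0,-4.05,-0.65,0,0,0],[0,-4.75,-0.7,0,0,0],[0,-5.4,-0.7,0,0,0],[0,-6.1,-0.7,0,0,0],[0,-6.75,-0.7,0,0,0],[0,-7.45,-0.65,0,0,0],[0,-8.1,-0.6,0,0,0],[0,-8.8,-0.5,0,0,0],[0,-9.45,-0.35,0,0,0],[0,-10.1,-0.2,0,0,0]]'
python3 arc.py 131.5 0.033
```

```text
time_s: 31.52
ee_pos: [577.1, 11.2, 331.7]
tcp_rot: [2.112, 2.323, 0.006]
force: [0.6, 1.7, 9.0]
width: 9.1
[577.1  11.2 331.7] 9.06783230824356 [0.6 1.7 9. ] rho 205.3 ang 1.348
1.31 [-0.65, 0.19] 1.28 [-1.3, 0.37] 1.25 [-1.95, 0.57] 1.22 [-2.59, 0.79] 1.18 [-3.22, 1.03] 1.15 [-3.84, 1.3] 1.12 [-4.46, 1.58] 1.08 [-5.06, 1.89] 1.05 [-5.65, 2.21] 1.02 [-6.24, 2.55] 0.98 [-6.81, 2.92] 0.95 [-7.37, 3.3] 0.92 [-7.91, 3.7] 0.89 [-8.45, 4.11] 0.85 [-8.96, 4.55]
```

```bash
python3 -m crank '[[0,-0.65,0.15,0,0,0],[0,-1.3,0.3,0,0,0],[0,-1.95,0.5,0,0,0],[0,-2.6,0.75,0,0,0],[0,-3.2,1,0,0,0],[0,-3.85,1.25,0,0,0],[0,-4.5,1.55,0,0,0],[0,-5.1,1.85,0,0,0],[0,-5.65,2.2,0,0,0],[0,-6.25,2.5,0,0,0],[0,-6.8,2.9,0,0,0],[0,-7.4,3.3,0,0,0],[0,-7.9,3.7,0,0,0],[0,-8.45,4.1,0,0,0],[0,-9,4.5,0,0,0]]'
python3 arc.py 131 0.03
```

```text
time_s: 32.77
ee_pos: [487.2, 3.5, 285.7]
tcp_rot: [2.112, 2.324, 0.007]
force: [5.1, 7.0, -7.0]
width: 8.9
[487.2   3.5 285.7] 8.924905009142158 [ 5.1  7.  -7. ] rho 205.8 ang 0.851
0.82 [-0.41, 0.47] 0.79 [-0.85, 0.89] 0.76 [-1.29, 1.33] 0.73 [-1.71, 1.78] 0.70 [-2.11, 2.24] 0.67 [-2.5, 2.72] 0.64 [-2.88, 3.2] 0.61 [-3.24, 3.7] 0.58 [-3.59, 4.21] 0.55 [-3.92, 4.72] 0.52 [-4.24, 5.25] 0.49 [-4.54, 5.79] 0.46 [-4.82, 6.33] 0.43 [-5.09, 6.89] 0.40 [-5.34, 7.45]
```

```bash
python3 -m crank '[[0,-0.4,0.45,0,0,0],[0,-0.85,0.9,0,0,0],[0,-1.3,1.3,0,0,0],[0,-1.7,1.75,0,0,0],[0,-2.1,2.2,0,0,0],[0,-2.5,2.7,0,0,0],[0,-2.9,3.2,0,0,0],[0,-3.25,3.7,0,0,0],[0.05,-3.6,4.2,0,0,0],[0.05,-3.9,4.7,0,0,0],[0.05,-4.25,5.25,0,0,0],[0.05,-4.55,5.8,0,0,0],[0.05,-4.8,6.3,0,0,0],[0.05,-5.1,6.9,0,0,0],[0.05,-5.35,7.45,0,0,0]]'
python3 arc.py 130.5 0.03
```

```text
time_s: 34.02
ee_pos: [433.9, -1.0, 210.3]
tcp_rot: [2.112, 2.324, 0.007]
force: [0.1, -2.2, -2.1]
width: 9.3
[433.9  -1.  210.3] 9.29662714937922 [ 0.1 -2.2 -2.1] rho 205.3 ang 0.399
0.37 [-0.2, 0.58] 0.34 [-0.42, 1.16] 0.31 [-0.62, 1.74] 0.28 [-0.8, 2.33] 0.25 [-0.96, 2.92] 0.22 [-1.11, 3.52] 0.19 [-1.23, 4.12] 0.16 [-1.34, 4.72] 0.13 [-1.43, 5.33] 0.10 [-1.51, 5.94] 0.07 [-1.56, 6.56] 0.04 [-1.6, 7.17] 0.01 [-1.61, 7.78] -0.02 [-1.61, 8.4] -0.05 [-1.59, 9.01]
```

```bash
python3 -m crank '[[0,-0.2,0.6,0,0,0],[0,-0.4,1.15,0,0,0],[0,-0.6,1.75,0,0,0],[0,-0.8,2.3,0,0,0],[0,-0.95,2.9,0,0,0],[0,-1.1,3.5,0,0,0],[0,-1.25,4.1,0,0,0],[0,-1.35,4.7,0,0,0],[0,-1.45,5.3,0,0,0],[0,-1.5,5.9,0,0,0],[0,-1.55,6.5,0,0,0],[0,-1.6,7.1,0,0,0],[0,-1.6,7.6,0,0,0],[0,-1.6,8,0,0,0],[0,-1.6,8.4,0,0,0],[0,-1.6,8.6,0,0,0],[0,-1.6,8.6,0,0,0]]'
python3 arc.py 127 0.03
```

```text
time_s: 35.43
ee_pos: [418.5, -3.8, 126.0]
tcp_rot: [-2.114, -2.324, -0.004]
force: [-20.2, -4.4, 46.5]
width: 9.4
[418.5  -3.8 126. ] 9.370632018986756 [-20.2  -4.4  46.5] rho 204.7 ang -0.005
-0.04 [-0.01, 0.61] -0.07 [0.02, 1.23] -0.10 [0.06, 1.84] -0.13 [0.13, 2.45] -0.16 [0.22, 3.06] -0.19 [0.32, 3.67] -0.22 [0.44, 4.27] -0.25 [0.58, 4.87] -0.28 [0.74, 5.47] -0.31 [0.91, 6.06] -0.34 [1.1, 6.64] -0.37 [1.31, 7.22] -0.40 [1.54, 7.79] -0.43 [1.78, 8.35] -0.46 [2.05, 8.91]
```

```bash
python3 -m crank '[[0,0,-0.2,0,0,0],[0,0,-0.3,0,0,0]]'
python3 -m crank '[[0,0,0,0,0,0],[0,0,0,0,0,0],[0,0,0,0,0,0],[0,0,0,0,0,0],[0,0,-3,0,0,0],[0,0,-7,0,0,0],[0,0,-11,0,0,0],[0,0,-13,0,0,0],[0,0,-13,0,0,0],[0,0,-13,0,0,0]]' 0
python3 - <<'E'
from h import *
s=read_state();print(s["ee_pos"],s["width"],s["force"])
m=camera_model("top");print(onz(m,(130+250/3.6,170+312/3.6),50),onz(m,(130+300/3.6,170+320/3.6),50))
go(405,225,170,5.4)
E
```

```text
time_s: 35.6
ee_pos: [418.4, -4.0, 129.1]
tcp_rot: [-2.115, -2.322, -0.004]
force: [-1.0, 4.4, -4.0]
width: 9.2
time_s: 36.43
ee_pos: [418.8, -4.3, 260.0]
tcp_rot: [2.115, 2.323, 0.008]
force: [-0.1, 1.1, -0.4]
width: 42.5
[418.81888059  -4.30666501 260.02781612] 42.459145250731616 [-0.10156507  1.08194354 -0.37709594]
[410.26431739 294.58534521  50.        ] [402.10660778 249.15294897  50.        ]
go 5.4 [22.95, 0.75, 3.67, 0.22, -0.17, -0.04] q7 now -0.09
go 185.4 [22.95, 0.75, 3.67, -0.27, -0.34, 179.96] q7 now -0.09
```

```bash
python3 -m crank '[[12,0.4,0,0,0,0],[12,0.4,0,0,0,0],[12,0.4,0,0,0,0],[23,0.8,1,0,0,5],[23,0.8,3,0,0,10],[23,0.8,3.5,0,0,15],[23,0.8,3.5,0,0,15],[23,0.8,3.5,0,0,15],[23,0.8,3.5,0,0,15],[23,0.8,3.5,0,0,15]]'
python3 - <<'E'
from h import *
s=read_state();print(s["ee_pos"],s["joint_positions"][6]);m=camera_model("wrist");a=capture("wrist");np.savez("w12.npz",a=a,**m);cv2.imwrite("pics/w12.png",a[:,:,::-1])
print(proj(m,(405,268,0)),proj(m,(405,268,74)))
E
```

```text
time_s: 37.27
ee_pos: [405.7, 224.3, 225.5]
tcp_rot: [-2.401, -2.026, -0.007]
force: [-0.0, -0.2, -1.2]
width: 42.8
[405.68523554 224.34234747 225.49044131] -0.7605968157739059
[270.34212498 138.15077977] [267.65711743 154.40828339]
```

View pics/w12.png

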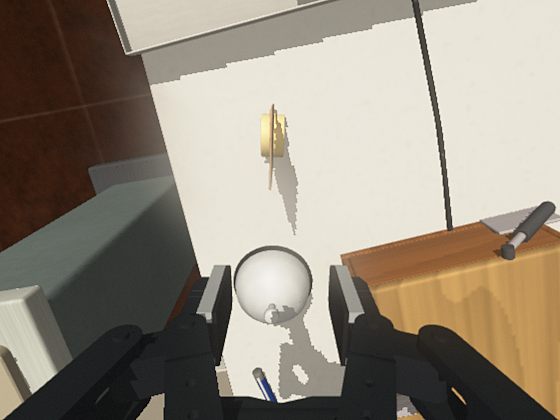

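The wrist view shows the card's foot at px (260–286, 113–158), with the card edge nearly vertical in the image. So the jaws are aligned with its thin side.

Run:
```python
from h import *
z=np.load("w12.npz");m={k:z[k] for k in("camera_matrix","R","t")};mt=camera_model("top")
for zz in(4,12,17):print(onz(m,(273,135),zz).round(1),(onz(m,(286,135),zz)-onz(m,(260,135),zz)).round(1))
print("edge",onz(m,(273,104),74).round(),onz(m,(270,190),74).round(),onz(m,(273,104),30).round())
q=onz(m,(273,135),12)
print(tri([(m,(273,135)),(mt,(130+288/3.6,170+318/3.6))]).round())
go(q[0],q[1],90,-9.5);go(q[0],q[1],25,-9.5)
```

```text
[407.7 270.6   4. ] [20.4 -3.5  0. ]
[408.  271.6  12. ] [19.8 -3.4  0. ]
[408.2 272.2  17. ] [19.5 -3.3  0. ]
edge [413. 297.  74.] [402. 245.  74.] [412. 295.  30.]
[406. 270.  -3.]
go -9.5 [4.65, -0.6, 8.2, 0.17, -0.22, -0.22] q7 now -0.76
go 170.5 [4.65, -0.6, 8.2, -0.35, -0.26, 179.78] q7 now -0.76
go -9.5 [4.63, -0.62, 14.7, 0.17, -0.22, -0.22] q7 now -0.76
go 170.5 [4.63, -0.62, 14.7, -0.35, -0.26, 179.78] q7 now -0.76
```

```bash
python3 -m crank '[[2.5,-0.3,0,0,0,0],[4.6,-0.6,0,0,0,0],[4.6,-0.6,3,0,0,0],[4.6,-0.6,6,0,0,0],[4.6,-0.6,9,0,0,0],[4.6,-0.6,12,0,0,0],[4.6,-0.6,14,0,0,0],[4.6,-0.6,14.6,0,0,0],[4.6,-0.6,14.6,0,0,0],[4.6,-0.6,14.6,0,0,0]]'
python3 -m crank '[[0,0,0,0,0,0],[0,0,0,0,0,0],[0,0,0,0,0,0],[0,0,0,0,0,0],[0,0,0,0,0,0],[0,0,0,0,0,0],[0,0,0,0,0,0]]' 1
```

```text
time_s: 38.15
ee_pos: [408.9, 271.2, 81.0]
tcp_rot: [-2.402, -2.024, -0.01]
force: [1.1, 0.1, -0.6]
width: 43.1
time_s: 38.73
ee_pos: [409.8, 271.8, 82.9]
tcp_rot: [-2.402, -2.024, -0.014]
force: [-1.8, -1.8, 9.5]
width: 15.5
```

```bash
python3 -m crank '[[0,0,-3,0,0,0],[0,0,-6,0,0,0],[0,0,-10,0,0,0],[0,0,-14,0,0,0],[0,0,-14,0,0,0],[0,0,-14,0,0,0]]'
python3 - <<'E'
from h import *
s=read_state();print(s["width"],s["force"]);a=capture("wrist");cv2.imwrite("pics/w13.png",a[:,:,::-1])
go(540,20,155-54,5.4);go(540,20,220-54,5.4)
E
```

```text
time_s: 39.23
ee_pos: [410.0, 271.6, 226.1]
tcp_rot: [-2.401, -2.023, -0.024]
force: [-0.1, 0.4, -1.4]
width: 15.3
15.2941086178069 [-0.13339622  0.39485375 -1.36319752]
go 5.4 [-22.59, 17.11, 6.81, 0.45, -0.5, -15.17] q7 now -0.82
go 185.4 [-22.59, 17.11, 6.81, -0.73, -0.66, 164.83] q7 now -0.82
go 5.4 [-22.53, 17.15, 0.31, 0.45, -0.5, -15.17] q7 now -0.82
go 185.4 [-22.53, 17.15, 0.31, -0.73, -0.66, 164.83] q7 now -0.82
```

View pics/w13.png

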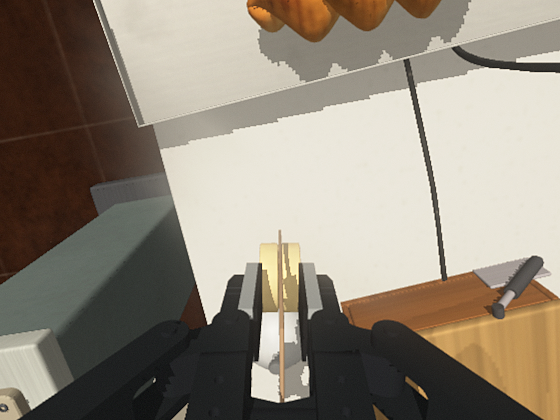

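Card is held square between the fingertips. I'll move it over the lid.

```bash
python3 -m crank '[[-22.5,17.2,0,0.4,-0.5,-15.2],[-22.5,17.2,0,0.4,-0.5,-15.2],[-22.5,17.2,0,0.4,-0.5,-15.2],[-22.5,17.2,0,0.4,-0.5,-15.2],[-22.5,17.2,0,0.4,-0.5,-15.2],[-22.5,17.2,0,0.4,-0.5,-15.2],[-22.5,17.2,0,0.4,-0.5,-15.2],[-22.5,17.2,2,0.4,-0.5,-15.2],[-22.5,17.2,4,0.4,-0.5,-15.2],[-22.5,17.2,5,0.4,-0.5,-15.2],[-22.5,17.2,5,0.4,-0.5,-15.2],[-22.5,17.2,5,0.4,-0.5,-15.2]]'
python3 - <<'E'
from h import *
s=read_state();print(s["width"],s["force"]);go(540,20,155-54,5.4)
E
```

```text
time_s: 40.28
ee_pos: [540.3, 21.0, 172.6]
tcp_rot: [-2.112, -2.325, 0.002]
force: [0.7, 0.6, -0.2]
width: 15.3
15.339090364896487 [ 0.70764975  0.5831918  -0.18990374]
go 5.4 [-0.1, -0.04, 1.76, -0.06, 0.03, 0.08] q7 now 0.12
go 185.4 [-0.1, -0.04, 1.76, -0.05, -0.09, -179.92] q7 now 0.12
```

```bash
python3 -m crank '[[0,0,0.7,0,0,0],[0,0,1.3,0,0,0],[0,0,1.6,0,0,0],[0,0,1.75,0,0,0],[0,0,1.8,0,0,0],[0,0,1.8,0,0,0],[0,0,1.8,0,0,0]]'
```

```text
time_s: 40.87
ee_pos: [540.5, 21.0, 154.8]
tcp_rot: [-2.113, -2.325, 0.001]
force: [0.3, 0.1, -0.9]
width: 15.6
```

```bash
python3 -m crank '[[0,0,0.1,0,0,0],[0,0,0.1,0,0,0],[0,0,0.1,0,0,0]]'; python3 -m crank '[[0,0,0.1,0,0,0],[0,0,0.1,0,0,0],[0,0,0.1,0,0,0]]'
```

```text
time_s: 41.12
ee_pos: [540.7, 21.0, 154.0]
tcp_rot: [2.113, 2.325, -0.001]
force: [-0.3, 0.1, 1.1]
width: 15.4
time_s: 41.37
ee_pos: [540.7, 20.9, 153.9]
tcp_rot: [-2.113, -2.325, -0.0]
force: [-5.7, -0.2, 11.2]
width: 15.7
```

Contact at 153.9, as expected. I'll release gently with a small opening, then rise straight up.

```bash
python3 -m crank '[[0,0,-0.05,0,0,0],[0,0,-0.05,0,0,0],[0,0,-0.05,0,0,0],[0,0,-0.05,0,0,0]]' 0.3
python3 -m crank '[[0,0,-1,0,0,0],[0,0,-2.5,0,0,0],[0,0,-5,0,0,0],[0,0,-8,0,0,0],[0,0,-12,0,0,0],[-4,-6,-14,0,0,0],[-8,-10,-14,0,0,0],[-12,-10,-14,0,0,0],[-16,-10,-14,0,0,0],[-20,-10,-14,0,0,0],[-20,-10,-14,0,0,0]]'
python3 - <<'E'
from h import *
s=read_state();print(s["ee_pos"],s["width"],s["force"])
a=capture("scene")[170:330,70:360];b=capture("top")[120:290,120:440]
a=cv2.resize(a,(544,300),interpolation=cv2.INTER_CUBIC);b=cv2.resize(b,(544,290),interpolation=cv2.INTER_CUBIC)
cv2.imwrite("pics/final.png",np.vstack([a,b])[:,:,::-1])
E
```

```text
time_s: 41.7
ee_pos: [540.7, 20.9, 154.2]
tcp_rot: [-2.113, -2.325, 0.0]
force: [-0.0, 0.5, -0.5]
width: 29.7
time_s: 42.62
ee_pos: [459.1, -191.1, 295.6]
tcp_rot: [2.115, 2.322, 0.003]
force: [0.2, -0.1, -0.4]
width: 30.1
[ 459.06226146 -191.14312745  295.57539451] 30.074497925203257 [ 0.16365211 -0.09618034 -0.41167903]
```

View pics/final.png

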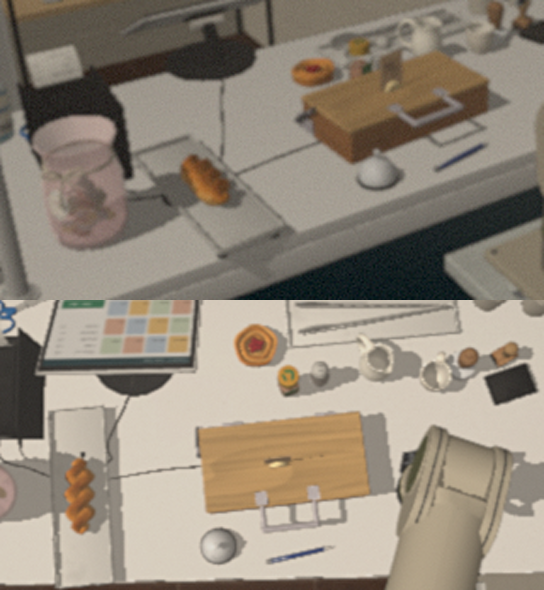

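Final picture: the lid is closed with the card upright on it (scene view px (390,70)). The twist is on the tray, and the jug and cup are where they started (back-projected (341,154) and (376,164)).

```bash
python3 -c "
from rig import *
print(sign_off())"
```

```text
the job is handed in; nothing more can be done
None
```

The job is done and handed in at about 43 s of robot time, with no verdict reported.

- **Lid opened:** I lifted it by the bar until it rested on its stop.
- **Twist and loaves:** The twist went onto the tray. The three loaves that were out went into the keeper, side by side across it.
- **Lid closed:** I brought it down in the grip over about 5 s, holding the bar until it was shut.
- **Card:** I stood it on the closed lid.

**Last checks:**
- The final pictures show the lid closed, the card upright on it and the twist on the tray.
- The milk jug and espresso cup are within about 1 px of where they started.
- The gripper was clear, with almost no force on it.
- The arm hid the right end of the counter in the last picture. The top view after the third loaf showed none left on the counter.

**Disagreements:**
- The wrist force reached about 50 N for a moment at full closure, pressing through the fingers on the bar. It was about 32 N while lifting the lid, because my first arc was a few mm too tight.
- The two-view heights came out low. They were 0–6 mm for two of the loaves, where about 16 mm (mid-height) was expected, and -11 to 22 mm for points on the twist. I used the stated sizes there, and every grip closed as expected.

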